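# Load a printed bracket into the tilted datum stand

### The job

Take the printed T-shaped bracket off the build sheet by its rib and lay it gently, flat, on the tilted steel plate a little way up from the corner of the two fences, with its long side along the long, adjustable fence; let go so that it slides down by itself. It usually stops short, so nudge it softly along the short fence until it sits fully home against both fences, and leave it lying there. It is fragile: do not drop, press or ram it, and leave everything else where it is.

Things in the scene. Friction and masses are not known exactly. Their poses are not given: they have to be found in the camera images.
- bracket: Printed white bracket, about 150 g, an upside-down T: flat foot 90 mm (its x) by 64 mm (y), 18 mm thick; on it, centred, an upright rib 60 mm long (x), 14 mm thick (y), top 50 mm above the underside. Origin: centre of the underside, z up. Same either way round. Starts flat on the build sheet. Fragile: over 35 N against plate or fences (pressed, rammed, dropped, slid from far up) spoils it.
- plate: Tilted smooth steel plate of the datum stand, fixed. x: up the slope (rising 20 degrees), along the long fence. y: across, towards the long fence (falling about 10 degrees). z: normal of the upper face. Origin on the upper face, 50 mm above the bench, on the inner face of the short fence. The upper face spans x -15 to 170 mm, y -140 to 40 mm. The bracket's x must end along plate x.
- short_fence (a point): Middle of the short fence's inner face, at plate level (same axes as the plate). Inner face at plate x = 0, from plate y = -72 to 18 mm; 17 mm high, 10 mm thick, fixed, across the low end of the slope. Bracket on it: origin at plate x = 45 mm. Let go on the plate, the bracket slides down to it, but only partly sideways: friction usually stops it short of the long fence.
- long_fence_mid (a point): Middle of the long fence's adjusting range, at plate level (same axes as the plate; plate x = 56, y = 0). The fence (fence_c0 in rules) is clamped with its inner face at any plate y from -12 to 12 mm, parallel to plate x; this reading does not show where: look or feel. It spans plate x 6 to 106 mm, 17 mm high, 10 mm thick. Pushing the bracket along takes under 2 N; a clear rise is a fence.
- stand: The datum stand that carries the plate: black base 200 by 170 mm and 16 mm thick on the bench with four aluminium posts, fixed. Origin at the centre of its underside; the plate origin lies 75 mm along its -x and 60 mm along its +y from there.
- sheet: The loose printer build sheet lying on the bench, dark steel, 235 mm square, 4 mm thick, fixed. Origin at the centre of its underside.
- gear: Printed white gear wheel, 47 mm across, 12 mm high, lying on the build sheet. A bystander.
- tower: Printed white stepped tower, 26 mm square, 38 mm high, standing on the build sheet. A bystander.
- screwdriver: Screwdriver, 170 mm long, lying on the bench between the build sheet and the stand. A bystander.
- scraper: Print scraper, 200 mm long, on the far part of the bench. A bystander.
- jar: Closed white jar, 60 mm across, 80 mm high, on the far part of the bench. A bystander.
- caliper: Digital caliper, 200 mm long, lying on the far part of the bench. A bystander.
- spool: Filament spool lying flat, 200 mm across, 64 mm high, at the left of the bench. A bystander.
Not all that is in view belongs to the job. Leave any blue, brown or orange look-alike of the bracket alone.

How it is judged:
On the way, in this order (a step that is already met when the one before it is completed fails the run):
1. the bracket is lifted clear of the build sheet (contact force between bracket and sheet below 0.01 N and z of bracket in the frame of sheet above 0.03 m), for 0.1 s.
2. the bracket is let go on the plate, still at least 6 mm from the short or the long fence (contact force between the fingers and bracket below 0.2 N and contact force between bracket and plate above 0.1 N and (x of bracket in the frame of plate above 0.051 m or y of fence_c0 in the frame of bracket above 0.043 m or y of fence_c0 in the frame of bracket below -0.043 m)), for 0.02 s.
At the end, for the whole second after the job is handed in: The bracket lies flat on the tilted plate, at rest and released, home in the corner: its short side within 1.5 mm of the short fence and its long side within 1.5 mm of the long fence, square to them within 2 degrees (x of bracket in the frame of plate between 0.043 and 0.0465 m and (y of fence_c0 in the frame of bracket between 0.035 and 0.0385 m or y of fence_c0 in the frame of bracket between -0.0385 and -0.035 m) and z of bracket in the frame of plate between -0.002 and 0.002 m and angle between the x axis of bracket and the x axis of plate, either way round below 0.035 rad and angle between the z axis of bracket and the z axis of plate, either way round below 0.035 rad and linear speed of bracket below 0.01 m/s); the robot touches nothing.
It fails at once if more than 35 N between the bracket and the plate or its fences (contact force between bracket and plate above 35 N).
It fails at once if the clamped long fence is pushed out of place by more than 2 mm (distance of fence_c0 from where it was at the start of the episode above 0.002 m).
It fails at once if a bystander is moved by more than 25 mm (distance of any of gear, tower, screwdriver, scraper, jar, caliper, spool from where it was at the start of the episode above 0.025 m).
It also fails if it takes over 70 s, if anything falls off the work surface, if the arm or the gripper's body presses on something with over 40 N, if the wrist force passes 120 N, or if a joint passes its speed limit or range.

### The arm

A 6-joint arm with a two-finger parallel gripper is mounted at the origin on the work surface. World frame = base frame: x ahead of the robot, y to its left, z up, the work surface at z = 0. Lengths are in m, angles in rad, forces in N, time in s.
With the tool pointing down it reaches from about 0.275 to 1 m from the base axis. Payload 8.4 kg.
Tool frame: the origin (TCP) lies on the centre line of the jaws, within the pads' length; the fingertips stand 17 mm ahead of it and the grasp point (between the pads) lies 2 mm behind it (bot.tcp_to_tips is the z of the fingertips in the tool frame, in m); z points along the fingers, y is the line along which they close (so a half turn about z gives the same grasp; the last joint's range is limited). The gripper opens to 85 mm and grips with 20 to 120 N. Pads are 22 mm wide; open, the fingers measure 114 mm over their backs; the gripper's body (76 mm by 85 mm) begins 54 mm behind the grasp point. The pads swing forward as they close: fully open they stand 13 mm farther back than shut.
Start: joints at [-1.12, 0.353, 1.633, -0, 1.155, -0.002], TCP at [0.273, -0.562, 0.225] pointing down, gripper open.
Joint ranges: [-2.63, 2.63], [-0.92, 2.1], [0.06, 2.66], [-1.3, 4.44], [0, 2.69], [-3.02, 3.02]. Speed limits (rad/s): [2.22, 2.22, 2.79, 3.14, 3.14, 3.14].

### API

Orientations are given as a unit quaternion [x, y, z, w].
In Python, from workcell import bot, hand, kinematics, get_obs, vision, hand_in gives the robot as it stands. The module is installed in compiled form; this text tells all that it offers. Calls block until the motion is done:
- bot.reach(position, orientation): joint-space move of the TCP to a pose.
- bot.servo_line(position, ori=None, velocity=0.15): straight line of the TCP; ori=None keeps the orientation; velocity is the mean speed in m/s.
- bot.goto_joints(angles): joint-space move.
- hand.move_gripper(opening, strength=None): finger opening in m; strength is the grip in N (None keeps the last); returns when the fingers have stopped.
- bot.dwell(seconds).
- kinematics.solve_ik(position, orientation): joint angles nearest the present ones, or None.
- get_obs(): the state.
- vision.read_camera(name): name is "scene" or "top"; returns a dict with "frame" (480x640x3 uint8, red, green, blue), "intrinsics" (3x3 intrinsics, pixels), "view" (4x4, takes a point from world to camera coordinates). Camera axes: x right, y down, z forward; pixel columns grow to the right and rows downward; lengths in m; the calibration is good to about 2 mm. A picture is of the moment at which its call begins. There is no depth.
A pose or a line that the arm cannot do raises bot.IKError and nothing moves.
- hand_in(): hands the job in; it is judged then, once.
The state is a dict: "time_s": time; "joint_pos": joint angles; "joint_vel": joint speeds; "joint_efforts": joint torques, N m; "position": TCP position; "orientation": TCP orientation; "wrist_force": force on the tool from outside, world axes, zero at the start; "ft_torque": the same for the moment, N m; "gripper_width": finger opening in m; "grip_force": force on a finger pad.
Only numpy, scipy, OpenCV 4.12 (cv2) and the standard library are available. Lean on these libraries where they do the work, as an engineer would, in place of code of your own. Each camera call takes 0.05 s, during which the arm holds its last target. There are 200 camera calls.

## Working session

There is one attempt and no reset: what is moved stays moved. The work goes in short steps, each a Python script; the robot and the scene stay as the last script left them, time stands still between calls to the robot, and variables do not carry over. Pictures are saved under pics/ and viewed, at most 10 in all, crops included, and the job is handed in when it is done.

```bash
mkdir -p pics; python3 - <<'E'
from workcell import *
import cv2,numpy as np
for n in("scene","top"):
    c=vision.read_camera(n); cv2.imwrite(f"pics/{n}0.png",c["frame"][:,:,::-1]); np.savez(f"{n}0.npz",**c)
    print(n,c["intrinsics"].round(1).tolist(),c["view"].round(4).tolist())
o=get_obs(); print(o)
E
```

```text
scene [[488.4, 0.0, 326.9], [0.0, 488.4, 231.8], [0.0, 0.0, 1.0]] [[0.1444, 0.9894, 0.0144, -0.2101], [0.7792, -0.1048, -0.6179, -0.3604], [-0.6098, 0.1005, -0.7861, 1.3345], [0.0, 0.0, 0.0, 1.0]]
top [[444.0, 0.0, 324.5], [0.0, 444.0, 234.9], [0.0, 0.0, 1.0]] [[-0.0037, -1.0, -0.0011, 0.1418], [-0.9961, 0.0038, -0.0883, 0.5145], [0.0883, 0.0007, -0.9961, 1.1929], [0.0, 0.0, 0.0, 1.0]]
{'time_s': 0.1, 'joint_pos': array([-1.12042601e+00,  3.53571426e-01,  1.63403135e+00, -6.60578818e-06,
        1.15523001e+00, -2.44983088e-03]), 'joint_vel': array([-8.71947926e-05, -6.30892787e-04, -1.86972063e-03,  9.64195445e-04,
        7.14349418e-04,  9.92773204e-04]), 'joint_efforts': array([ 2.70644041e-04, -6.06356764e+01, -3.42821252e+01,  1.34500419e-04,
        4.04390725e-03,  2.89491959e-05]), 'position': array([ 0.27322317, -0.56163953,  0.22425359]), 'orientation': array([ 9.74478055e-01,  2.24481930e-01, -1.40657772e-04, -6.03909882e-04]), 'wrist_force': array([ 0.01524271, -0.35668799, -0.25520555]), 'ft_torque': array([-0.04816999, -0.00424191, -0.0353866 ]), 'grip_force': 0.0, 'gripper_width': 0.08533885787253229}
```

View pics/scene0.png

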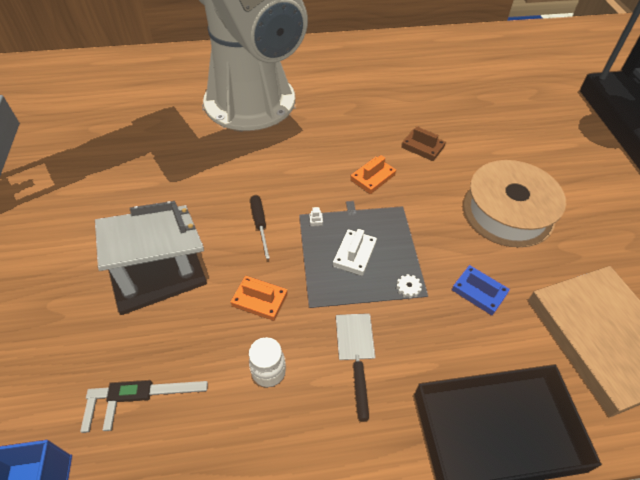

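View pics/top0.png

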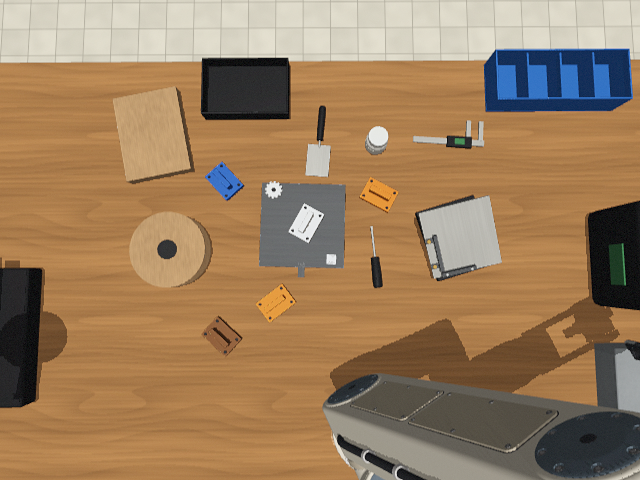

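```bash
python3 - <<'E'
import cv2,numpy as np
s=cv2.imread("pics/scene0.png");t=cv2.imread("pics/top0.png")
r=lambda i,x0,y0,w,h,f:cv2.resize(i[y0:y0+h,x0:x0+w],None,fx=f,fy=f,interpolation=cv2.INTER_CUBIC)
cv2.imwrite("pics/c1.png",np.vstack([np.hstack([r(t,410,190,100,75+25,4),r(s,85,190,100,100,4)])]))
cv2.imwrite("pics/c2.png",np.vstack([np.hstack([r(t,280,195,50,50,8),r(s,325,220,50,50,8)])]))
E
```

```text
(no output)
```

View pics/c1.png

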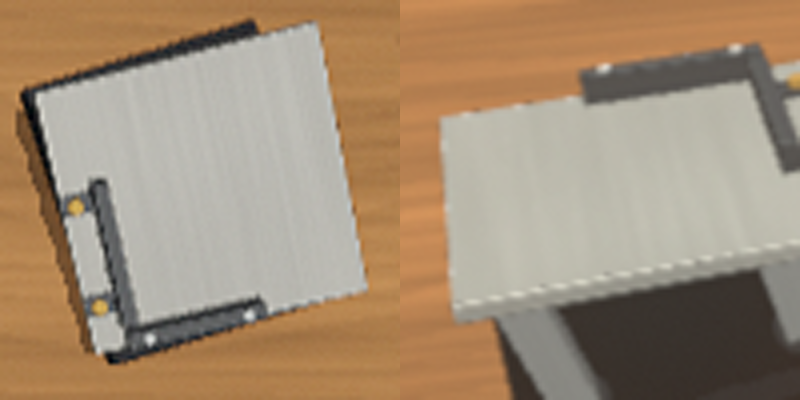

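View pics/c2.png

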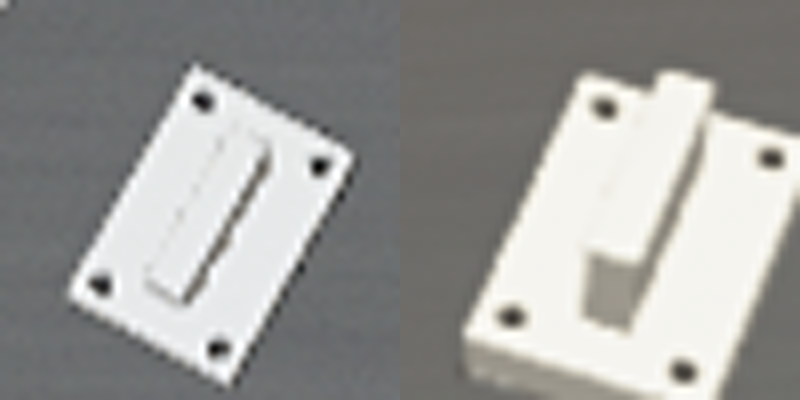

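```bash
cat > h.py <<'E'
import cv2,numpy as np
from scipy.spatial.transform import Rotation as R
from scipy.optimize import least_squares
def proj(c,P):
    P=np.atleast_2d(P);q=P@c["view"][:3,:3].T+c["view"][:3,3];q=q@c["intrinsics"].T
    return q[:,:2]/q[:,2:]
def ray(c,uv):
    Rv=c["view"][:3,:3];o=-Rv.T@c["view"][:3,3]
    uv=np.atleast_2d(uv);d=np.c_[uv,np.ones(len(uv))]@np.linalg.inv(c["intrinsics"]).T@Rv
    return o,d
def onplane(c,uv,p0,n):
    o,d=ray(c,uv);return o+d*(((p0-o)@n)/(d@n))[:,None]
def edge(g,p,q,w=4,n=60,sign=0):
    "subpixel line through the strongest gradient near p-q -> (point,dir)"
    p,q=np.array(p,float),np.array(q,float);t=(q-p)/np.linalg.norm(q-p);nn=np.array([-t[1],t[0]])
    s=np.arange(-w,w+.01,.25);A=p+np.linspace(.06,.94,n)[:,None]*(q-p)
    X=A[:,None]+s[None,:,None]*nn
    v=cv2.remap(g.astype(np.float32),X[...,0].astype(np.float32),X[...,1].astype(np.float32),cv2.INTER_LINEAR)
    d=np.gradient(cv2.GaussianBlur(v,(5,1),0),axis=1);d=d*sign if sign else abs(d)
    pts=A+s[d.argmax(1)][:,None]*nn
    l=cv2.fitLine(pts.astype(np.float32),cv2.DIST_HUBER,0,.01,.01).ravel()
    return l[2:],l[:2]
def cross(a,b):
    k=np.linalg.solve(np.c_[a[1],-b[1]],b[0]-a[0]);return a[0]+k[0]*a[1]
def plateR(psi,roll=10): return (R.from_euler('z',psi)*R.from_euler('y',-20,degrees=True)*R.from_euler('x',-roll,degrees=True)).as_matrix()
E
python3 - <<'E'
from h import *
t=dict(np.load("top0.npz"));s=dict(np.load("scene0.npz"))
print("cams",ray(t,[0,0])[0],ray(s,[0,0])[0])
cr=lambda P,x0,y0,f:(np.array(P)+.5)/f-.5+[x0,y0]
h1=cr([(202,101),(319,166),(218,348),(101,284)],280,195,8)
h2=cr([(205,108),(371,158),(283,372),(111,317)],325,220,8)
for c,h in((t,h1),(s,h2)):
    W=onplane(c,h,np.array([0,0,.022]),np.array([0,0,1.]))
    print(W.mean(0),[np.linalg.norm(W[i]-W[(i+1)%4]).round(4) for i in range(4)])
    a=W[2]-W[1]; a2=W[3]-W[0]; v=a+a2; print("long dir deg",np.degrees(np.arctan2(v[1],v[0])))
# corners of plate
tg=t["frame"].mean(2)
K=cr([(38,92),(318,25),(366,290)],410,190,4); b=cr((262,318),410,190,4)
far=edge(tg,K[0],K[1]);right=edge(tg,K[1],K[2]);near=edge(tg,K[2],b,2)
pt=np.array([cross(far,right),cross(right,near)]);print("top corners",K.round(1).tolist(),pt.round(1).tolist())
tc=np.array([K[0],*pt])
sc=np.r_[cr([(40,118),(53,305)],85,190,4),[[201,243]]]
PP=np.array([[170,40,0],[170,-140,0],[-15,-140,0]])/1e3
PS=np.array([[-15,-140,0],[170,-140,0]])/1e3
def f(p):
    Rm=plateR(p[2]);o=[p[0],p[1],.05]
    return np.r_[(proj(t,o+PP@Rm.T)-tc).ravel(),(proj(s,o+PS@Rm.T)-sc[:2]).ravel()]
r=least_squares(f,[.38,-.1,.2]);print(r.x,np.degrees(r.x[2]),r.fun.reshape(-1,2).round(2).tolist())
for k,sel in (("top",slice(0,6)),("scene",slice(6,10))):
    q=least_squares(lambda p:f(p)[sel],r.x);print(k,q.x,abs(q.fun).max().round(2))
E
```

```text
cams [0.40763086 0.1389412  1.23378641] [1.12504901 0.03604699 0.82944823]
[0.54910103 0.19091702 0.022     ] [np.float64(0.0462), np.float64(0.0716), np.float64(0.0458), np.float64(0.0721)]
long dir deg 151.13961565409423
[0.55104026 0.18969777 0.022     ] [np.float64(0.0456), np.float64(0.0721), np.float64(0.0457), np.float64(0.0718)]
long dir deg -29.22766951797146
top corners [[419.1, 212.6], [489.1, 195.9], [501.1, 262.1]] [[488.79998779296875, 194.89999389648438], [501.3999938964844, 262.1000061035156]]
[ 0.42016669 -0.1857974   0.29253854] 16.761223830301258 [[-0.95, 0.2], [0.26, -0.1], [0.21, -0.28], [-0.01, -0.59], [-0.32, 0.26]]
top [ 0.4202565  -0.18562124  0.28758546] 0.75
scene [ 0.41990973 -0.18604785  0.29788087] 0.4
```

```bash
cat >> h.py <<'E'
PSI=0.2925;RP=plateR(PSI);OP=np.array([.4202,-.1858,.05])
W=lambda p:OP+RP@(np.array(p)/1e3)      # plate mm -> world
def quat(y,z):
    z=np.array(z,float);y=np.array(y,float);return R.from_matrix(np.c_[np.cross(y,z),y,z]).as_quat()
E
python3 - <<'E'
from h import *
from workcell import *
t=dict(np.load("top0.npz"));tg=t["frame"].mean(2)
o,_=ray(t,[0,0]);print("cam in plate",RP.T@(o-OP))
# profiles across the fence at several x, at height 17 plane & plane 0, gray vs plate y
for x in(30,50,70,90):
    for z in (17,):
        ys=np.arange(-24,30,2.);uv=proj(t,np.array([W((x,y,z)) for y in ys]))
        print(x,z,cv2.remap(tg.astype(np.float32),uv[:,:1].astype(np.float32),uv[:,1:].astype(np.float32),1).ravel().astype(int).tolist())
print("y",ys.astype(int).tolist())
for y in(-60,-40):
    xs=np.arange(-24,24,2.);uv=proj(t,np.array([W((x,y,17)) for x in xs]))
    print("short",cv2.remap(tg.astype(np.float32),uv[:,:1].astype(np.float32),uv[:,1:].astype(np.float32),1).ravel().astype(int).tolist())
print("x",xs.astype(int).tolist())
b=np.radians(-29.04+90)
for sg in(1,-1):
    q=quat(sg*np.array([np.cos(b),np.sin(b),0]),[0,0,-1]);print("pick",kinematics.solve_ik([.55,.1903,.043],q))
    q=quat(sg*RP[:,1],-RP[:,2]);print("place",kinematics.solve_ik(W((58,-45,39)),q))
E
```

```text
cam in plate [0.48156039 0.12147442 1.12263469]
30 17 [178, 179, 180, 181, 179, 178, 178, 179, 178, 180, 180, 180, 180, 180, 181, 181, 170, 128, 105, 97, 98, 93, 81, 93, 108, 96, 104]
50 17 [180, 180, 182, 182, 180, 179, 177, 178, 179, 180, 182, 181, 181, 181, 181, 185, 158, 120, 95, 98, 100, 78, 59, 114, 166, 184, 183]
70 17 [182, 181, 182, 183, 181, 179, 179, 180, 180, 181, 182, 183, 183, 182, 183, 186, 177, 123, 103, 97, 98, 101, 76, 127, 175, 184, 183]
90 17 [182, 183, 183, 183, 183, 183, 181, 180, 181, 183, 185, 184, 184, 184, 184, 185, 176, 131, 98, 96, 98, 81, 75, 93, 94, 104, 133]
y [-24, -22, -20, -18, -16, -14, -12, -10, -8, -6, -4, -2, 0, 2, 4, 6, 8, 10, 12, 14, 16, 18, 20, 22, 24, 26, 28]
short [114, 117, 121, 125, 119, 110, 119, 156, 201, 206, 162, 103, 52, 67, 109, 159, 178, 184, 182, 182, 182, 182, 181, 182]
short [117, 119, 122, 124, 108, 83, 59, 85, 97, 96, 93, 79, 63, 57, 101, 149, 179, 179, 178, 178, 177, 177, 177, 177]
x [-24, -22, -20, -18, -16, -14, -12, -10, -8, -6, -4, -2, 0, 2, 4, 6, 8, 10, 12, 14, 16, 18, 20, 22]
pick [ 3.30529550e-01  5.16196433e-01  1.85669163e+00 -4.44089210e-16
  7.68704591e-01 -7.33423162e-01]
place [-0.50797552  0.19653343  2.24171084  0.3563035   0.35367941 -2.65363488]
pick [ 3.30529550e-01  5.16196433e-01  1.85669163e+00 -4.44089210e-16
  7.68704591e-01  2.40816949e+00]
place [-0.50797552  0.19653343  2.24171084  0.3563035   0.35367941  0.48795777]
```

```bash
python3 - <<'E'
from h import *
from workcell import *
b=np.radians(-29.04+90);q=quat([np.cos(b),np.sin(b),0],[0,0,-1])
hand.move_gripper(.05,25)
bot.reach([.55,.1903,.2],q); bot.servo_line([.55,.1903,.075],velocity=.2)
bot.servo_line([.55,.1903,.043],velocity=.06)
o=get_obs();print(o["time_s"],o["wrist_force"],o["position"])
hand.move_gripper(0.0,25)
o=get_obs();print(o["gripper_width"],o["grip_force"],o["wrist_force"])
bot.servo_line([.55,.1903,.09],velocity=.08); bot.dwell(.2)
o=get_obs();print(o["time_s"],o["gripper_width"],o["grip_force"],o["wrist_force"])
for n in("scene","top"):
    c=vision.read_camera(n);np.savez(f"{n}1.npz",**c)
s=np.load("scene1.npz")["frame"][150:330,280:440,::-1];t=np.load("top1.npz")["frame"][130:310,230:390,::-1]
cv2.imwrite("pics/l1.png",cv2.resize(np.hstack([t,s]),None,fx=2.5,fy=2.5,interpolation=2))
E
```

```text
4.825 [ 0.11627252 -0.88796982  0.01292686] [0.54994749 0.19031363 0.04280944]
0.012846439338794919 26.57770425081253 [-0.10885284  0.10987323  0.89597736]
6.1833 0.012809852166002132 26.316715478897095 [-0.05542884 -1.2059947  -1.54230406]
```

View pics/l1.png

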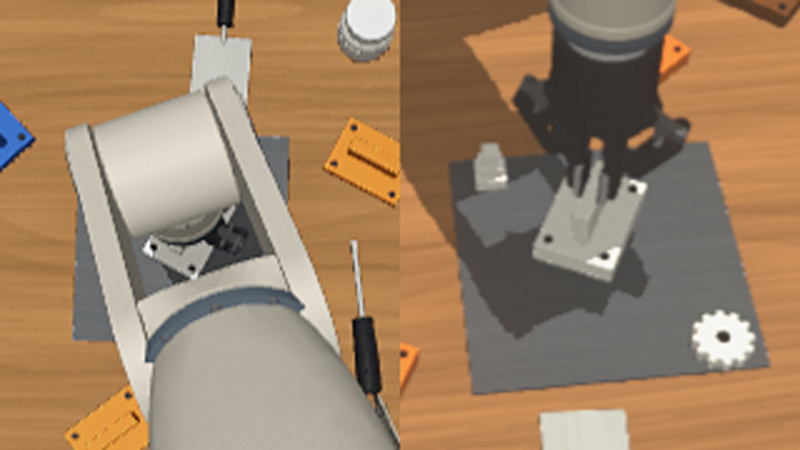

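```bash
python3 - <<'E'
from h import *
from workcell import *
q=quat(-RP[:,1],-RP[:,2])
bot.servo_line([.55,.1903,.2],velocity=.25)
bot.reach(W((60,-37,160)),q)
bot.servo_line(W((60,-37,60)),velocity=.15)
bot.servo_line(W((60,-37,46)),velocity=.04);bot.dwell(.3)
n=RP[:,2];F=lambda:np.mean([(bot.dwell(.02),get_obs()["wrist_force"])[1] for _ in range(4)],0)
f0=F();print("base",f0,get_obs()["time_s"])
for z in np.arange(45.5,33.9,-.5):
    bot.servo_line(W((60,-37,z)),velocity=.02);f=RP.T@(F()-f0);
    if z<43:print(z,f.round(2))
    if f[2]>1.2:break
print(get_obs()["time_s"])
s=vision.read_camera("scene")["frame"];t=vision.read_camera("top")["frame"]
cv2.imwrite("pics/p1.png",cv2.resize(np.hstack([t[160:310,390:540],s[150:300,75:225]])[:,:,::-1],None,fx=2.6,fy=2.6,interpolation=2))
E
```

```text
base [-0.1824074  -0.19336323 -1.75180515] 10.0667
42.5 [0.39 0.21 0.3 ]
42.0 [ 0.45 -0.11 -0.14]
41.5 [ 0.2  -0.5   0.38]
41.0 [ 0.44 -0.46 -0.32]
40.5 [0.39 0.08 0.25]
40.0 [-0.17 -0.19  0.4 ]
39.5 [-0.75  1.05  8.03]
14.1833
```

View pics/p1.png

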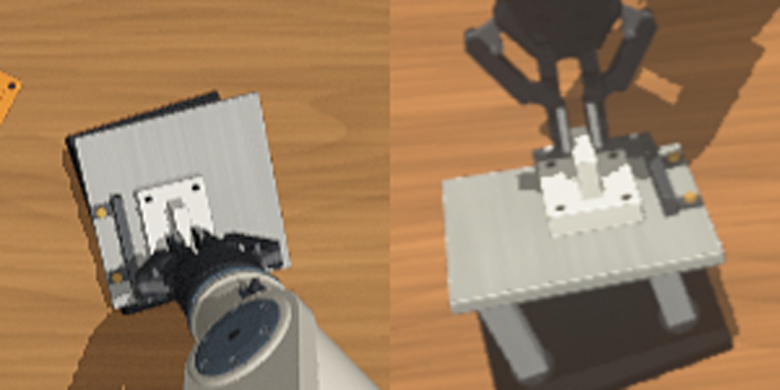

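```bash
python3 - <<'E'
from h import *
from workcell import *
bot.servo_line(W((60,-37,39.9)),velocity=.02)
hand.move_gripper(.045);bot.dwell(.6)
o=get_obs();print(o["time_s"],o["gripper_width"],o["wrist_force"],o["grip_force"])
bot.servo_line(W((60,-37,130)),velocity=.2)
s=vision.read_camera("scene");t=vision.read_camera("top");np.savez("scene2.npz",**s);np.savez("top2.npz",**t);s=s["frame"];t=t["frame"]
cv2.imwrite("pics/p2.png",cv2.resize(np.hstack([t[195:295,410:510],s[180:280,110:210]])[:,:,::-1],None,fx=4,fy=4,interpolation=2))
E
```

```text
15.5417 0.04520122658817351 [ 0.05989886 -0.43189707  0.02162754] 0.0
```

View pics/p2.png

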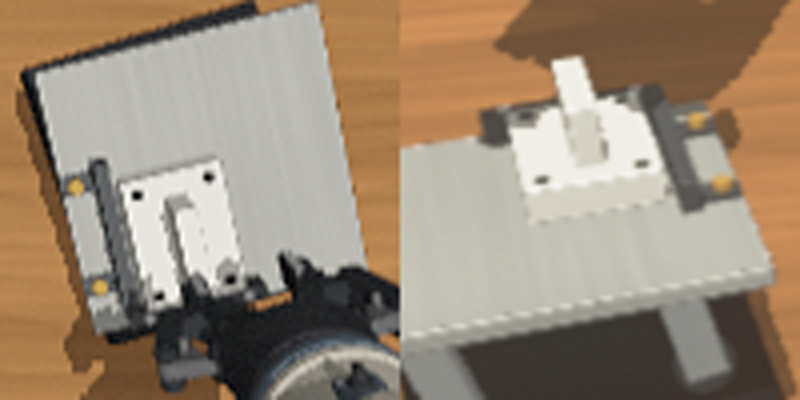

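```bash
python3 - <<'E'
from h import *
t=dict(np.load("top2.npz"));s=dict(np.load("scene2.npz"))
cr=lambda P,x0,y0,f:(np.array(P)+.5)/f-.5+[x0,y0]
for c,h in((t,cr([(136,195),(208,176),(158,297)],410,195,4)),(s,cr([(141,180),(242,163)],110,180,4))):
    print(((onplane(c,h,W((0,0,18)),RP[:,2])-OP)@RP*1e3).round(1).tolist())
E
```

```text
[[79.2, -3.6, 18.0], [80.3, -49.9, 18.0], [6.9, -3.2, 18.0]]
[[81.1, -51.1, 18.0], [80.6, -4.5, 18.0]]
```

```bash
python3 - <<'E'
from h import *
from workcell import *
hand.move_gripper(.03)
bot.servo_line(W((43.8,-27,90)),velocity=.15);bot.servo_line(W((43.8,-27,41)),velocity=.08);bot.dwell(.3)
F=lambda:np.mean([(bot.dwell(.015),get_obs()["wrist_force"])[1] for _ in range(4)],0)
f0=F();print(f0,get_obs()["time_s"]);y=-27.
hit=0
while y<-4:
    y+=.3
    bot.servo_line(W((43.8,y,41)),velocity=.015);f=RP.T@(F()-f0);print(round(y,1),f.round(1).tolist(),end=" ")
    if f[1]<-4.:break
print("\n",get_obs()["time_s"])
bot.dwell(.2);print(RP.T@(F()-f0))
E
```

```text
[-0.07346217 -0.05794802 -0.07882417] 18.1167
-26.7 [-0.1, 0.2, 0.1] -26.4 [0.1, 0.4, 0.1] -26.1 [0.3, 0.4, 0.1] -25.8 [0.2, 0.4, -0.0] -25.5 [-0.0, 0.2, 0.1] -25.2 [-0.1, -0.3, 0.6] -24.9 [0.0, -0.4, 0.3] -24.6 [0.1, -0.1, 0.1] -24.3 [0.1, -0.1, 0.5] -24.0 [-0.1, -0.1, 0.1] -23.7 [0.1, -0.1, -0.1] -23.4 [0.5, 0.2, 0.0] -23.1 [0.0, -0.1, -0.1] -22.8 [0.3, 0.2, 0.2] -22.5 [-0.3, -0.2, 0.3] -22.2 [-0.3, 0.5, -0.1] -21.9 [0.3, 0.0, -0.1] -21.6 [0.3, 0.1, -0.2] -21.3 [-0.3, -0.1, 0.4] -21.0 [0.5, -0.1, 0.3] -20.7 [0.2, -0.2, -0.1] -20.4 [0.0, 0.1, -0.1] -20.1 [-0.0, -0.1, 0.1] -19.8 [0.1, 0.2, 0.2] -19.5 [-0.2, 0.3, 0.1] -19.2 [0.2, -0.1, -0.0] -18.9 [0.2, -0.3, 0.1] -18.6 [0.0, -0.2, -0.4] -18.3 [0.0, -0.4, 0.3] -18.0 [0.3, -0.3, -0.1] -17.7 [0.7, -0.3, 0.3] -17.4 [0.5, -0.1, 0.2] -17.1 [0.4, 0.0, -0.1] -16.8 [0.1, 0.1, -0.3] -16.5 [0.2, -0.1, -0.2] -16.2 [0.4, -0.1, 0.4] -15.9 [0.3, -0.1, 0.3] -15.6 [-0.2, -0.1, 0.0] -15.3 [0.3, -0.6, 0.1] -15.0 [0.3, -0.3, -0.0] -14.7 [0.1, -0.1, 0.3] -14.4 [0.8, -0.4, 0.2] -14.1 [0.5, -0.2, -0.0] -13.8 [-0.3, -1.7, 0.2] -13.5 [-1.5, -2.6, 1.4] -13.2 [-1.0, -4.6, 2.6] 
 32.6833
[-0.43738596 -5.0406113   2.96268815]
```

```bash
python3 - <<'E'
from h import *
from workcell import *
bot.servo_line(W((43.8,-20.5,41)),velocity=.03)
bot.servo_line(W((43.8,-20.5,130)),velocity=.15)
bot.reach(W((43.8,-150,220)),get_obs()["orientation"]);bot.dwell(.2)
print(get_obs()["time_s"])
s=vision.read_camera("scene");t=vision.read_camera("top");np.savez("scene3.npz",**s);np.savez("top3.npz",**t);s=s["frame"];t=t["frame"]
cv2.imwrite("pics/p3.png",cv2.resize(np.hstack([t[195:295,410:510],s[180:280,110:210]])[:,:,::-1],None,fx=4,fy=4,interpolation=2))
E
```

```text
34.9583
```

View pics/p3.png

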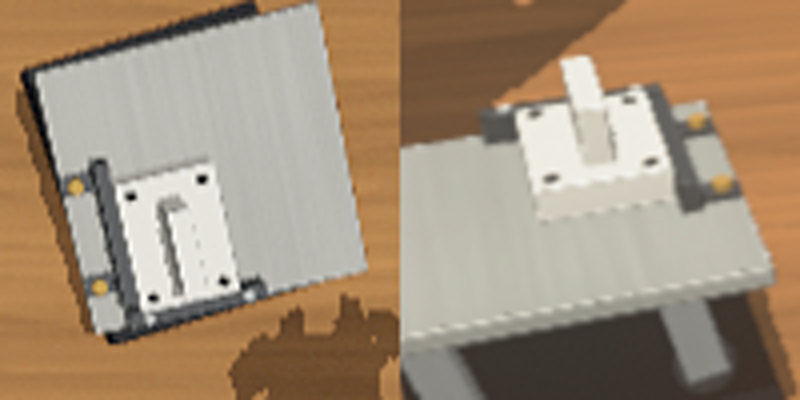

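```bash
python3 - <<'E'
from h import *
t=dict(np.load("top3.npz"));s=dict(np.load("scene3.npz"))
cr=lambda P,x0,y0,f:(np.array(P)+.5)/f-.5+[x0,y0]
for c,h in((t,cr([(131,197),(202,180),(225,282),(153,299)],410,195,4)),(s,cr([(251,162),(150,179),(135,114),(230,100)],110,180,4))):
    P=(onplane(c,h,W((0,0,18)),RP[:,2])-OP)@RP*1e3
    v=P[0]+P[1]-P[2]-P[3];u=P[0]-P[1]+P[3]-P[2];print(P.round(1).tolist(),P.mean(0),"deg",np.degrees(np.arctan2(v[1],v[0])),np.degrees(np.arctan2(-u[0],u[1])))
g=t["frame"].mean(2).astype(np.float32)
for nm,c in(("top",t),("scene",s)):
  g=c["frame"].mean(2).astype(np.float32)
  for x in(25,45,65,80):
    ys=np.arange(0,24,1.);uv=proj(c,np.array([W((x,y,17.5)) for y in ys])).astype(np.float32)
    print(nm,x,cv2.remap(g,uv[:,:1],uv[:,1:],1).ravel().astype(int).tolist())
E
```

```text
[[78.7, -0.2, 18.0], [78.6, -45.8, 18.0], [6.5, -46.6, 18.0], [6.4, 0.2, 18.0]] [ 42.5350596  -23.10271916  18.        ] deg 0.1650601838487835 0.004339976198225768
[[81.1, -0.3, 18.0], [81.6, -47.1, 18.0], [8.7, -46.5, 18.0], [9.2, -0.1, 18.0]] [ 45.13379932 -23.48529171  18.        ] deg -0.3024804994435901 0.04683819524344544
top 25 [226, 226, 226, 227, 227, 230, 232, 216, 176, 135, 116, 103, 95, 96, 97, 98, 99, 99, 78, 56, 45, 51, 57, 69]
top 45 [226, 226, 227, 227, 227, 228, 232, 236, 218, 169, 115, 103, 99, 95, 97, 98, 99, 99, 99, 86, 75, 82, 116, 154]
top 65 [226, 226, 226, 226, 227, 229, 230, 218, 201, 174, 138, 108, 99, 98, 97, 98, 99, 92, 77, 58, 72, 89, 113, 148]
top 80 [65, 75, 101, 135, 171, 210, 234, 237, 236, 190, 141, 105, 100, 96, 96, 97, 98, 94, 90, 84, 82, 84, 125, 164]
scene 25 [233, 233, 233, 234, 234, 235, 228, 217, 186, 146, 120, 102, 98, 97, 98, 98, 106, 115, 133, 152, 161, 170, 172, 173]
scene 45 [233, 233, 233, 233, 234, 235, 235, 215, 189, 151, 114, 104, 97, 97, 98, 98, 98, 96, 97, 100, 104, 107, 108, 116]
scene 65 [234, 234, 234, 234, 234, 235, 234, 232, 201, 167, 132, 103, 99, 97, 98, 99, 102, 111, 132, 149, 162, 167, 168, 169]
scene 80 [105, 102, 145, 183, 209, 228, 231, 221, 191, 156, 122, 103, 98, 97, 97, 99, 103, 121, 144, 161, 177, 181, 183, 183]
```

```bash
python3 -c "
from workcell import *
print(hand_in(),get_obs()['time_s'])"
```

```text
the job is handed in; nothing more can be done
the job is handed in; nothing more can be done
```

I laid the bracket on the plate, nudged it softly (about 5 N at the fence) into the corner, released it and handed the job in. The final pictures show it flat, square within about 0.3° and touching both fences as far as they can show; no verdict came back.

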